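# Fold away the jointed straightedge of the sloping inspection board

## Robot

A 6-joint arm with a two-finger parallel gripper is mounted at the origin on the work surface; the furniture and walls round the work are solid. World frame = base frame: x ahead of the robot, y to its left, z up, the work surface at z = 0. Lengths are in mm, angles in rad, forces in N, time in s.
With the tool pointing down it reaches from about 325 to 875 mm from the base axis. Payload 4.4 kg.
Tool frame: the origin (TCP) lies at the very end of the fingers, on their centre line; the grasp point (between the pads) lies 19 mm behind it; z points along the fingers, y is the direction in which the jaws open and shut (so a half turn about z gives the same grasp; the last joint's range is limited). The gripper opens to 85 mm and grips with 20 to 120 N. Pads are 22 mm wide; open, the fingers measure 114 mm over their backs; the gripper's body (76 mm by 85 mm) begins 54 mm behind the grasp point. The pads swing forward as they close: fully open they stand 13 mm farther back than shut.
Start: joints at [1.081, 0.207, 1.542, -0, 1.393, -0.15], TCP at [191.114, 542.312, 231.282] pointing down, gripper open.
Joint ranges: [-2.73, 2.73], [-0.86, 2.22], [0.23, 2.46], [-1.11, 4.25], [0.08, 2.63], [-2.82, 2.82]. Speed limits (rad/s): [2.79, 2.79, 3.14, 3.14, 3.14, 3.14].

## Interface

Orientations are given as a 3x3 rotation matrix whose columns are the frame's x, y, z axes.
In Python, from plant import ctrl, sensors, optics gives the robot as it stands. Calls block until the motion is done:
- ctrl.move_ptp(position, orientation): joint-space move of the TCP to a pose.
- ctrl.move_l(position, rot=None, vel=150, threshold=None): straight line of the TCP; rot=None keeps the orientation; vel is the mean speed in mm/s. With threshold (N) it stops when the force on the tool has changed by that much, and returns True; else False.
- ctrl.set_joints(angles): joint-space move.
- ctrl.gripper_to(opening, force=None): finger opening in mm; force is the grip in N (None keeps the last); returns when the fingers have stopped.
- ctrl.hold(seconds).
- ctrl.solve_ik(position, orientation): joint angles nearest the present ones, or None.
- sensors.read_state(): the state.
- optics.grab_frame(name): name is "scene" or "side" or "wrist"; returns (picture, depth): 420x560x3 uint8, red, green, blue; 420x560 float32, mm along the optical axis (not along the pixel's ray), 0 where there is no reading.
- optics.camera_params(name): a dict with "mtx" (3x3 intrinsics, pixels), "R" (3x3) and "t" (3): a world point X has camera coordinates R X + t; the wrist camera has in their place "T_tool_cam" (4x4, takes a point from camera to tool coordinates, whose origin is the TCP and whose axes are the flange's). Camera axes: x right, y down, z forward; pixel columns grow to the right and rows downward; lengths in mm; the calibration is good to about 2 mm. The wrist camera is an equidistant fisheye: a pixel r from the principal point sees the ray r / f radians off the axis. A picture is of the moment at which its call begins: read the wrist's pose just before it. camera_params takes no time and is no camera call.
A pose or a line that the arm cannot do raises ctrl.MotionError and nothing moves.
- ctrl.finish_job(): hands the job in, once; it reports no verdict.
The state is a dict: "t": time; "q": joint angles; "qvel": joint speeds; "tau": joint torques, N m; "eef_pos": TCP position; "eef_rot": TCP orientation; "force": force on the tool from outside, world axes, zero at the start; "wrist_torque": the same for the moment, N m; "grip_width": finger opening in mm.
Only numpy, scipy, OpenCV 4.12 (cv2) and the standard library are available. Lean on these libraries where they do the work, as an engineer would, in place of code of your own. Each camera call takes 0.05 s, during which the arm holds its last target.

## Task

Clear the sloping inspection board by folding away its two-link steel straightedge. First fold the outer link back until it lies fully along the inner link, leaving the inner link swung out while you do so; then swing the folded pair up until it lies fully home along the top of the board under the overhanging hood, and let go. Leave the things standing round the board where they are.

Things in the scene. Friction and masses are not known exactly. Their poses are not given: they have to be found in the camera images.
- board: Sloping board fixed to the worktop: white face 280 mm wide, 240 mm up the slope, inclined 28 degrees, low edge towards the robot. Origin: centre of footprint, on the worktop; x away from the robot, y to its left, z up. The face's lower edge is at x = -100, z = 30 mm. Here up-slope is (0.883, 0, 0.469) and the face's outward normal is (-0.469, 0, 0.883).
- hood_rim (a point): Middle of the rim of the grey hood plate, which stands at right angles to the face along its top edge (240 mm up-slope) and rises 116 mm along the normal, so it overhangs the face. A tool pointing straight down hits it when it follows the links home; a tool held along the face's normal (28 degrees from vertical), fingers spread along board y, clears it by about 10 mm.
- pivot (a point): Point on the face on the axis of the inner link's fixed hinge, 185 mm up the slope and 100 mm left of the board's middle. Both hinge axes are normal to the face.
- inner_link (a joint): Angle (rad) of the inner dark steel link: flat bar 20 mm wide, 150 mm between hinge centres, top 13 mm above the face. 0: home at its stop, along the top of the board, from the pivot to the right (board -y). It grows, up to 1.5, as it swings down-slope, clockwise facing the board: it points along -y cos q - up-slope sin q. Stiff (0.6 N m, about 4 N at the hinge knob); stays where left.
- outer_link (a joint): Angle (rad) of the outer dark link (20 mm wide, 120 mm hinge to tip knob, top 21 mm above the face, passes over the inner link) from the inner link. 0: folded back on it, tip knob towards the pivot, at its stop; grows, up to 2.3, as it opens clockwise facing the board. Easy (0.1 N m, about 1 N at the tip knob); stays where left. While spread it strikes the hood before the inner link is home.
- hinge_knob (a point): Centre of the larger black knob: cylinder along the face's normal, 30 mm diameter, 34 mm high, from 24 to 58 mm above the face (point at 41 mm). Mounted on the inner link, on the hinge between the links, 150 mm from the pivot, and spins freely about its own axis: moving it swings the inner link and carries the outer link along.
- tip_knob (a point): Centre of the smaller black knob at the outer link's free end: cylinder along the face's normal, 19 mm diameter, 34 mm high, from 24 to 58 mm above the face (point at 41 mm). It spins freely about its own axis, so it can be held while the link turns.
- weight_500g: 500 g tan check weight, 38 mm wide, 62 mm high, stands left of the board: leave alone. Origin: centre of its underside.
- tape_1: Roll of tape lying flat, 100 mm across, 25 mm high, left of the board towards the robot: leave alone. Origin: centre of its underside.
- hexkey_1: Black hexagon key lying in front of the board, 125 mm long, 10 mm high: leave alone. Origin: centre of its underside.
- specimen_block: Black slotted block with standing bars, 52x100x90 mm, right of the board: leave alone. Origin: centre of its underside.

How it is judged (in metres and radians):
On the way, in this order (a step that is already met when the one before it is completed fails the run):
1. the outer link is folded along the inner link (within 0.1 rad) while the inner link is still swung out (over 0.6 rad) (value of joint outer_link below 0.1 rad and value of joint inner_link above 0.6 rad), for 0.2 s.
2. the folded pair is home under the hood (both joints within 0.1 rad) (value of joint each of outer_link, inner_link below 0.1 rad), for 0.2 s.
At the end, for the whole second after the job is handed in: The outer link is folded along the inner link and the inner link is home along the top of the board, each within 0.1 rad of its stop, at rest and released (all of step 2 and velocity of joint outer_link between -0.05 and 0.05 rad/s and velocity of joint inner_link between -0.05 and 0.05 rad/s); the robot touches nothing.
It fails at once if a thing round the board (weight, tape, hexagon key, specimen block) was moved by more than 30 mm (distance of any of weight_500g, tape_1, hexkey_1, specimen_block from where it was at the start of the episode above 0.03 m).
It also fails if it takes over 54 s, if anything falls off the work surface, if the arm or the gripper's body presses on something with over 40 N, if the wrist force passes 120 N, or if a joint passes its speed limit or range.

## Working session

There is one attempt and no reset: what is moved stays moved. The work goes in short steps, each a Python script; the robot and the scene stay as the last script left them, time stands still between calls to the robot, and variables do not carry over. Pictures are saved under pics/ and viewed, and the job is handed in when it is done.

```bash
ls; mkdir -p pics; python3 - <<'E'
from plant import ctrl,sensors,optics
import cv2,numpy as np
s=sensors.read_state();print(s['t'],s['eef_pos'],s['eef_rot'],s['grip_width'])
for n in ('scene','side','wrist'):
    p,d=optics.grab_frame(n);cv2.imwrite(f'pics/{n}0.png',p[:,:,::-1]);np.savez(f'{n}0.npz',p=p,d=d)
    print(n,optics.camera_params(n))
E
```

```text
pics
0.0 [190.74218197 541.63944074 230.13320059] [[-9.43161390e-01  3.32333325e-01 -1.07386634e-03]
 [ 3.32334883e-01  9.43159298e-01 -2.01584095e-03]
 [ 3.42895901e-04 -2.25814660e-03 -9.99997392e-01]] 85.28528376938026
scene {'mtx': array([[514.01970153,   0.        , 284.26525136],
       [  0.        , 514.01970153, 206.67053113],
       [  0.        ,   0.        ,   1.        ]]), 'R': array([[ 0.56518202, -0.8247993 ,  0.01659514],
       [-0.39430929, -0.28775505, -0.87276412],
       [ 0.72463057,  0.48672697, -0.48786001]]), 't': array([-371.91278538,  331.09866345,  831.40795955])}
side {'mtx': array([[430.9037262 ,   0.        , 278.70081483],
       [  0.        , 430.9037262 , 209.60899225],
       [  0.        ,   0.        ,   1.        ]]), 'R': array([[-0.73268121, -0.680564  , -0.00329938],
       [-0.53601848,  0.58004016, -0.6133821 ],
       [ 0.41935955, -0.44764501, -0.78977941]]), 't': array([346.85968905, 438.07551984, 815.75376785])}
wrist {'mtx': array([[325.1922621 ,   0.        , 281.19101541],
       [  0.        , 325.1922621 , 211.85629012],
       [  0.        ,   0.        ,   1.        ]]), 'T_tool_cam': array([[-7.33571383e-05, -9.45917459e-01, -3.24407391e-01,
         8.33442063e+01],
       [ 9.99999875e-01,  9.09241110e-05, -4.91246000e-04,
        -1.65659204e+00],
       [ 4.94174621e-04, -3.24407387e-01,  9.45917334e-01,
        -1.42019698e+02],
       [ 0.00000000e+00,  0.00000000e+00,  0.00000000e+00,
         1.00000000e+00]])}
```

View pics/scene0.png

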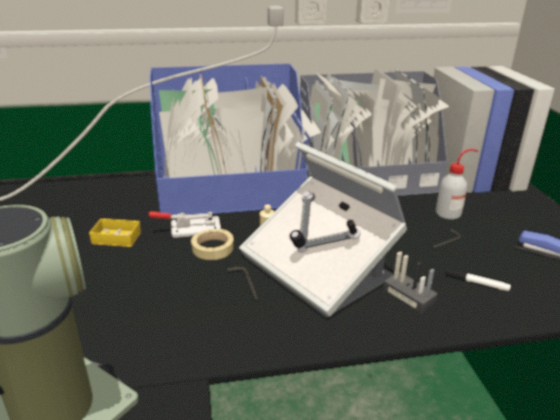

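View pics/side0.png

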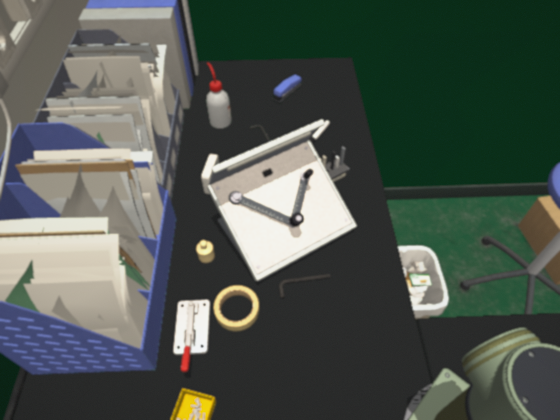

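View pics/wrist0.png

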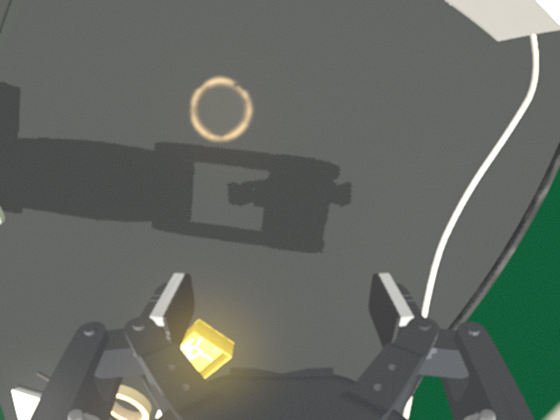

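The scene view shows the hinge knob near (297,238), the tip knob near (352,227) and the pivot near (306,197). In the side view they are near (296,219), (308,174) and (236,197). I'll enlarge both to get precise points.

```bash
python3 - <<'E'
import cv2,numpy as np
a=cv2.imread('pics/scene0.png')[135:320,225:425];cv2.imwrite('pics/sceneZ.png',cv2.resize(a,None,fx=3,fy=3,interpolation=cv2.INTER_CUBIC))
a=cv2.imread('pics/side0.png')[110:290,190:370];cv2.imwrite('pics/sideZ.png',cv2.resize(a,None,fx=3.3,fy=3.3,interpolation=cv2.INTER_CUBIC))
E
```

```text
(no output)
```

View pics/sceneZ.png

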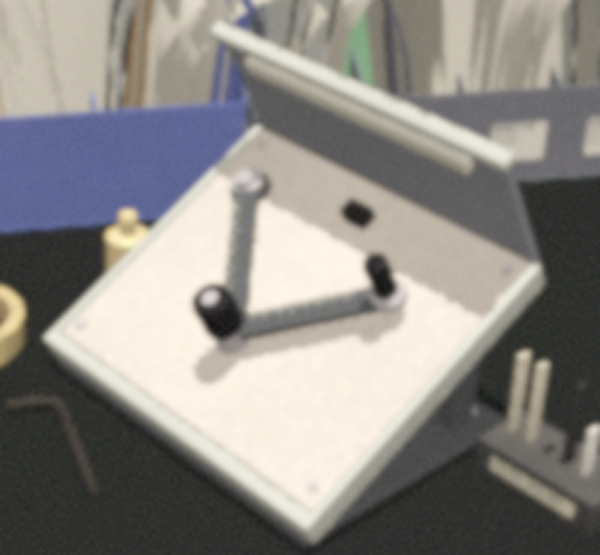

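View pics/sideZ.png

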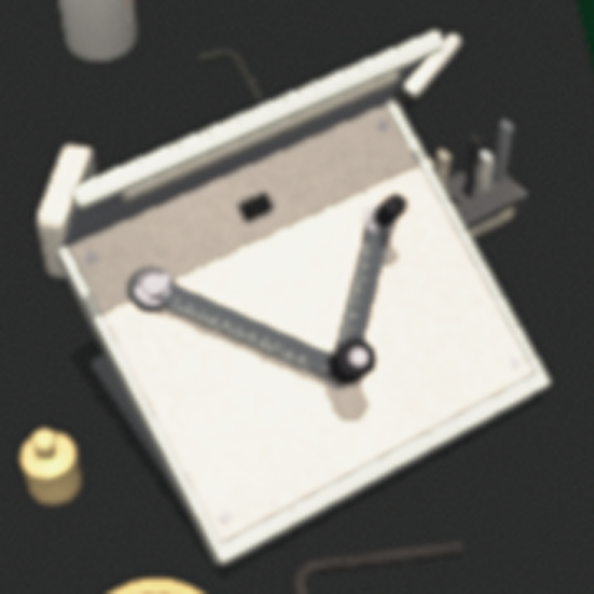

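```bash
cat > geo.py <<'E'
import numpy as np
from plant import optics
up=np.array([.8829,0,.4695]);nn=np.array([-.4695,0,.8829])
def rz(a):
    c,s=np.cos(a),np.sin(a);return np.array([[c,-s,0],[s,c,0],[0,0,1]])
def fp(y,u,n): # face coords -> board
    return np.array([-100,0,30])+up*u+nn*n+np.array([0,y,0])
def W(p,v): return rz(p[2])@v+np.array([p[0],p[1],0])
def hk(q1): return 100-150*np.cos(q1),185-150*np.sin(q1)
def tk(q1,q2):
    y,u=hk(q1); a=np.array([np.cos(q1),np.sin(q1)]) # toward pivot (y,u)
    # opening clockwise facing board (viewer: y left, u up)-> in (y,u) frame
    # inner dir (-c,-s): q grows clockwise: same sense: d -> rotate
    d=np.array([np.cos(q1+q2),np.sin(q1+q2)])
    return y+120*d[0],u+120*d[1]
def proj(n,X):
    c=optics.camera_params(n);x=c['mtx']@(c['R']@X+c['t']);return x[:2]/x[2]
E
python3 - <<'E'
from geo import *
from scipy.optimize import least_squares
sc=lambda u,v:(225+(u+.5)/3-.5,135+(v+.5)/3-.5)
si=lambda u,v:(190+(u+.5)/3.3-.5,110+(v+.5)/3.3-.5)
obs=[]
def pred(p):
    h=hk(p[3]);t=tk(p[3],p[4])
    return [('scene',sc(45,338),(140,0,0)),('scene',sc(312,543),(-140,0,0)),('scene',sc(543,272),(-140,240,0)),
    ('side',si(222,560),(140,0,0)),('side',si(548,383),(-140,0,0)),('side',si(395,103),(-140,240,0)),('side',si(65,247),(140,240,0)),
    ('scene',sc(250,180),(100,185,20)),('side',si(152,287),(100,185,20)),
    ('scene',sc(219,312),(*h,41)),('side',si(352,361),(*h,41)),('scene',sc(380,275),(*t,41)),('side',si(390,210),(*t,41))]
def f(p): return np.concatenate([proj(n,W(p,fp(*c)))-o for n,o,c in pred(p)])
r=min((least_squares(f,[x,y,a,b,c],loss='soft_l1') for x,y in[(600,0)] for a in(-1,0,1) for b in(.5,1.2) for c in(.5,1.5)),key=lambda r:r.cost)
print(r.x,r.cost);print(f(r.x).reshape(-1,2).round(1))
p=r.x;np.save('p.npy',p)
for c in [(*hk(p[3]),41),(*tk(p[3],p[4]),41),(100,185,0),(0,240,116)]: print(W(p,fp(*c)).round(1))
E
```

```text
Traceback (most recent call last):
  File "geo.py", line 17, in proj
    c=optics.camera_params(n);x=c['mtx']@(c['R']@X+c['t']);return x[:2]/x[2]
ValueError: time passes only in moves, steps and waits
```

```bash
sed -i '/^def proj/,$d' geo.py; python3 - <<'E'
from geo import *
import cv2
C={n:optics.camera_params(n) for n in('scene','side')}
P={n:c['mtx']@np.c_[c['R'],c['t']] for n,c in C.items()}
sc=lambda u,v:(225+(u+.5)/3-.5,135+(v+.5)/3-.5)
si=lambda u,v:(190+(u+.5)/3.3-.5,110+(v+.5)/3.3-.5)
L=[('BL',(45,338),(222,560),(140,0,0)),('BR',(312,543),(548,383),(-140,0,0)),('TR',(543,272),(395,103),(-140,240,0)),('piv',(250,180),(152,287),(100,185,20)),('hk',(219,312),(352,361),None),('tk',(380,275),(390,210),None)]
T={}
for n,a,b,c in L:
    X=cv2.triangulatePoints(P['scene'],P['side'],np.array(sc(*a))[:,None],np.array(si(*b))[:,None])[:,0];X=X[:3]/X[3];T[n]=X
    e=[ (P[k]@np.r_[X,1])[:2]/(P[k]@np.r_[X,1])[2]-o for k,o in(('scene',sc(*a)),('side',si(*b)))]
    print(n,X.round(1),np.round(e,1).tolist())
m=np.array([fp(*c)[:2] for n,_,_,c in L if c]);w=np.array([T[n][:2] for n,_,_,c in L if c])
mc,wc=m-m.mean(0),w-w.mean(0)
yaw=np.arctan2((mc[:,0]*wc[:,1]-mc[:,1]*wc[:,0]).sum(),(mc*wc).sum())
t=w.mean(0)-rz(yaw)[:2,:2]@m.mean(0);p=np.r_[t,yaw];print('board',p)
for n,_,_,c in L:
    if c: print(n,'resid',(W(p,fp(*c))-T[n]).round(1))
F={}
for n in('hk','tk'):
    v=rz(yaw).T@(T[n]-np.r_[t,0])-np.array([-100,0,30]);F[n]=np.array([v[1],v@up,v@nn]);print(n,'y,u,n',F[n].round(1))
h,k=F['hk'],F['tk']
q1=np.arctan2(185-h[1],100-h[0]);q12=np.arctan2(k[1]-h[1],k[0]-h[0])
print('q',q1,q12-q1,'len',np.hypot(*(h[:2]-[100,185])),np.hypot(*(k-h)[:2]))
np.save('p.npy',np.r_[p,q1,q12-q1])
E
```

```text
BL [514.9  29.   28.1] [[0.1, -0.1], [0.0, 0.2]]
BR [ 441.6 -255.6   17.4] [[0.4, -0.3], [0.1, 0.5]]
TR [ 653.1 -310.7  141.3] [[-0.1, 0.2], [-0.0, -0.2]]
piv [666.7 -58.7 129.2] [[-0.4, 0.4], [-0.2, -0.8]]
hk [ 529.1 -121.2  101.3] [[-0.0, 0.0], [-0.0, -0.1]]
tk [ 580.8 -220.1  142.3] [[-0.0, 0.0], [-0.0, -0.1]]
board [ 5.79959965e+02 -1.41627270e+02 -2.67967781e-01]
BL resid [ 5.7 -9.2  1.9]
BR resid [ 4.9  5.4 12.6]
TR resid [-2.3  4.5  1.4]
piv resid [-8.3 -0.7  5.3]
hk y,u,n [ 6.2 73.7 41.6]
tk y,u,n [-75.5 160.1  42.1]
q 0.8707305781922521 1.4575710054347095 len 145.53545746245652 118.94061941012555
```

```bash
python3 - <<'E'
from geo import *
import cv2
p0=np.load('p.npy')
for n,poly in(('scene',[(75,330),(250,300),(380,330),(310,500)]),('side',[(130,330),(200,400),(330,400),(420,330),(420,190),(520,375),(230,510)])):
    o,z=((225,135),3) if n=='scene' else ((190,110),3.3)
    d=np.load(n+'0.npz')['d'];c=optics.camera_params(n)
    m=np.zeros(d.shape,np.uint8);cv2.fillPoly(m,[np.int32(np.array(poly)/z+o)],1)
    v,u=np.nonzero((m>0)&(d>0));D=d[v,u]
    x=np.c_[(u-c['mtx'][0,2])/c['mtx'][0,0]*D,(v-c['mtx'][1,2])/c['mtx'][1,1]*D,D]
    X=(x-c['t'])@c['R']
    for _ in range(3):
        mu=X.mean(0);N=np.linalg.svd(X-mu,full_matrices=False)[2][2];N*=np.sign(N[2]);r=(X-mu)@N;X=X[abs(r)<4]
    yaw=np.arctan2(-N[1],-N[0]);print(n,len(X),'N',N.round(4),'tilt',np.degrees(np.arccos(N[2])),'yaw',yaw,r.std(),'mu',mu)
    # whole face extents in plane coords
    vv,uu=np.nonzero(d>0);D=d[vv,uu];x=np.c_[(uu-c['mtx'][0,2])/c['mtx'][0,0]*D,(vv-c['mtx'][1,2])/c['mtx'][1,1]*D,D]
    X=(x-c['t'])@c['R'];X=X[(abs((X-mu)@N)<4)&(np.linalg.norm(X-mu,axis=1)<250)]
    for yw in(yaw,-.268):
        B=X@rz(yw); print(yw,'y',np.percentile(B[:,1],[0,.5,2,98,99.5,100]).round(1),'u',np.percentile(B@up,[0,.5,2,98,99.5,100]).round(1),'n',np.percentile(B@nn,[2,50,98]).round(1))
E
```

```text
scene 1798 N [-0.4789  0.1201  0.8696] tilt 29.585835617145708 yaw -0.24567666667207758 1.339625078679767 mu [ 508.79681707 -156.23537025   49.64774134]
-0.24567666667207758 y [-237.1 -226.6 -207.3  149.9  180.6  210.4] u [344.1 375.9 390.3 690.7 697.6 700.2] n [-210.9 -205.8 -201.4]
-0.268 y [-226.8 -216.7 -197.4  162.2  190.9  221.5] u [348.  380.1 391.2 691.7 697.4 701.6] n [-211.8 -205.9 -201.7]
side 2918 N [-0.4511  0.122   0.8841] tilt 27.8607970731439 yaw -0.2641805056947005 1.6463759164038947 mu [ 533.78291671 -129.90290886   55.80023629]
-0.2641805056947005 y [-209.1 -179.2 -126.7  170.4  221.3  256.7] u [375.8 383.3 387.7 692.3 696.4 698.1] n [-212.  -208.5 -205.1]
-0.268 y [-207.4 -177.5 -124.5  172.1  223.   258.6] u [376.1 383.2 387.7 692.3 696.2 698.5] n [-212.  -208.5 -205. ]
```

```bash
cat >> geo.py <<'E'
# measured frame: origin at pivot on the face plane
yaw=-0.264
Y=rz(yaw)@np.array([0,1.,0]);U=rz(yaw)@up;N=rz(yaw)@nn
HK=np.array([529.1,-121.2,101.3]);TK=np.array([580.8,-220.1,142.3]);PV=np.array([666.7,-58.7,129.2])
def loc(X): d=np.asarray(X)-HK; return np.array([d@Y,d@U,d@N+41])
def wor(y,u,n): return HK+Y*y+U*u+N*(n-41)
def rot(a=0):
    # tool x = -up rotated by a (clockwise-positive q sense for inner link), z=-N
    t=-np.sin(a)*Y+np.cos(a)*U   # direction of push
    z=-N;x=-t;y=np.cross(z,x);return np.c_[x,y,z]
E
python3 - <<'E'
from geo import *
from plant import ctrl,sensors
p,t=loc(PV),loc(TK);print('piv',p,'tip',t,np.hypot(*p[:2]),np.hypot(*t[:2]))
q1=np.arctan2(p[1],p[0]);th=np.arctan2(t[1],t[0]);print('q1',q1,'q2',th-q1)
for nm,(y,u,n),a in [('tip',(*t[:2],38),0),('above tip',(*t[:2],140),0),('peak',(0,120,38),0),('fold',(120*np.cos(q1),120*np.sin(q1),38),0),('hk push',(15,-20,38),q1),('hk above',(15,-20,100),q1),('home',(p[0]-150,p[1]-24,38),0)]:
    j=ctrl.solve_ik(wor(y,u,n),rot(a));print(nm,wor(y,u,n).round(),None if j is None else np.round(j,2))
    j=ctrl.solve_ik(wor(y,u,n),rot(a)@np.diag([-1,-1,1]));print('   flip',None if j is None else np.round(j,2))
E
```

```text
piv [ 96.24052104 115.97782264  10.92503396] tip [-81.98269632  86.09930128  41.65016096] 150.70863689387096 118.8875610631764
q1 0.8781360785388951 q2 1.4535716598785178
tip [ 582. -221.  139.] [-0.57  0.15  1.9   0.24  0.64 -2.05]
   flip [-0.57  0.15  1.9   0.24  0.64  1.1 ]
above tip [ 536. -208.  229.] [-0.61 -0.08  1.93  0.22  0.84 -2.02]
   flip [-0.61 -0.08  1.93  0.22  0.84  1.12]
peak [ 633. -149.  155.] [-0.39  0.18  1.83  0.1   0.65 -1.77]
   flip [-0.39  0.18  1.83  0.1   0.65  1.37]
fold [629. -69. 142.] [-0.24  0.17  1.87 -0.02  0.61 -1.53]
   flip [-0.24  0.17  1.87 -0.02  0.61  1.61]
hk push [ 517. -102.   89.] [-0.4   0.04  2.15  0.14  0.46 -0.94]
   flip [-0.4   0.04  2.15  0.14  0.46  2.2 ]
hk above [489. -95. 144.] [-0.41 -0.14  2.18  0.12  0.62 -0.92]
   flip [-0.41 -0.14  2.18  0.12  0.62  2.22]
home [ 595. -195.  142.] [-0.51  0.15  1.89  0.2   0.63 -1.95]
   flip [-0.51  0.15  1.89  0.2   0.63  1.19]
```

```bash
python3 - <<'E'
from geo import *
from plant import ctrl,sensors,optics
import cv2
t=loc(TK)
ctrl.move_ptp(wor(-40,-10,190),rot(0))
ctrl.gripper_to(50,20)
ctrl.move_l(wor(t[0],t[1],105),vel=200)
s=sensors.read_state();print(s['t'],s['eef_pos'],loc(s['eef_pos']),s['force'],s['grip_width'])
p,d=optics.grab_frame('wrist');cv2.imwrite('pics/w1.png',p[:,:,::-1])
p,d=optics.grab_frame('side');cv2.imwrite('pics/s1.png',p[:,:,::-1])
E
```

```text
3.975 [ 551.4559104  -211.81451416  197.76225713] [-81.64143545  85.21966881 104.9325988 ] [-0.10321669 -0.51879025 -0.89731014] 50.18178347864358
```

View pics/w1.png

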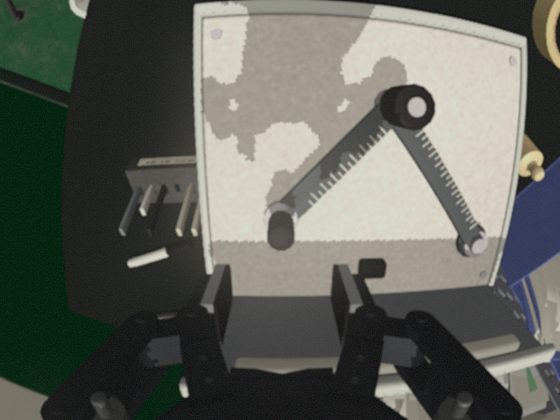

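View pics/s1.png

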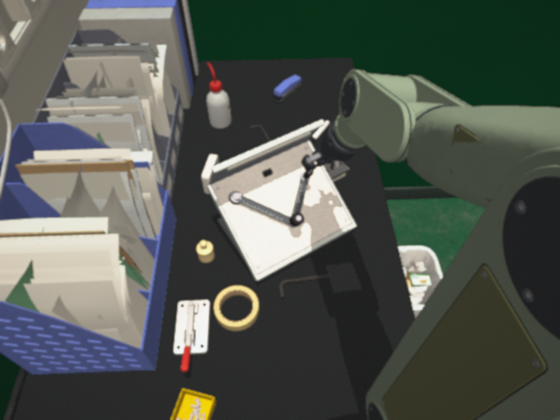

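The tip knob's top is at (281,238) in the wrist view, centred between the fingers, and its row matches the 239 I predicted. I'll go down, grip it and fold the outer link.

```bash
python3 - <<'E'
from geo import *
from plant import ctrl,sensors,optics
import cv2
t=loc(TK);p=loc(PV)
hit=ctrl.move_l(wor(t[0],t[1],36),vel=80,threshold=10);print('hit',hit)
if not hit:
    ctrl.gripper_to(0,25)
    s=sensors.read_state();e=loc(s['eef_pos']);print(s['t'],e,s['force'],s['grip_width'])
    if 14<s['grip_width']<24:
        th0=np.arctan2(e[1],e[0]);th1=np.arctan2(p[1],p[0])
        for th in np.linspace(th0,th1+.12,8)[1:]:
            ctrl.move_l(wor(120*np.cos(th),120*np.sin(th),36),vel=120)
            s=sensors.read_state();f=s['force'];print(round(th,2),round(s['t'],2),np.round([f@Y,f@U,f@N],1),round(s['grip_width'],1))
            if np.linalg.norm(f)>35: print('stop');break
pp,d=optics.grab_frame('side');cv2.imwrite('pics/s2.png',pp[:,:,::-1])
pp,d=optics.grab_frame('wrist');cv2.imwrite('pics/w2.png',pp[:,:,::-1])
E
```

```text
hit False
5.4667 [-82.09672065  86.65547526  36.45871616] [-1.14420494  0.03428157  1.54654577] 17.598879645208456
2.14 5.81 [ 1.6 -0.4  4.6] 17.7
1.95 6.15 [ 1.2 -1.   5.4] 17.7
1.76 6.49 [0.7 1.3 6.2] 17.7
1.57 6.83 [0.9 0.3 6.3] 17.7
1.38 7.17 [ 0.7 -0.4  5.6] 18.0
1.19 7.52 [0.6 0.2 5.3] 18.0
1.0 7.86 [2.  0.8 5. ] 18.1
```

View pics/w2.png

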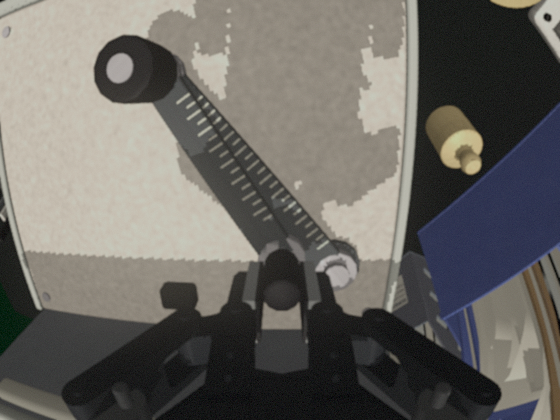

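View pics/s2.png

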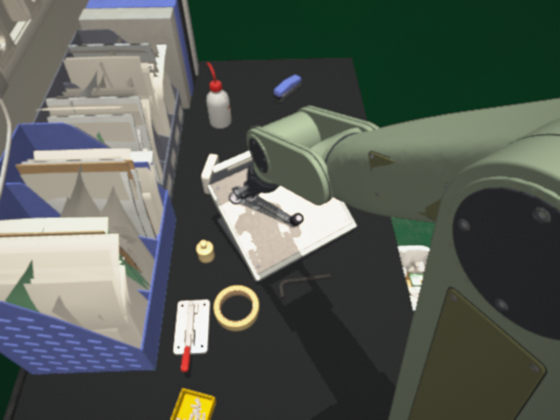

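The tip knob (282,285) is held and nearly folded, with the outer link's edge only slightly off the inner link. I'll continue gently to the stop.

```bash
python3 - <<'E'
from geo import *
from plant import ctrl,sensors,optics
import cv2
p=loc(PV);th1=np.arctan2(p[1],p[0])
print(ctrl.move_l(wor(120*np.cos(th1),120*np.sin(th1),36),vel=60,threshold=8))
print(ctrl.move_l(wor(120*np.cos(th1-.06),120*np.sin(th1-.06),36),vel=40,threshold=6))
s=sensors.read_state();f=s['force'];e=loc(s['eef_pos']);print(s['t'],e,np.arctan2(e[1],e[0]),th1,np.round([f@Y,f@U,f@N],1))
ctrl.hold(.25)
pp,d=optics.grab_frame('wrist');cv2.imwrite('pics/w3.png',pp[:,:,::-1])
E
```

```text
False
True
8.5583 [78.36254063 91.95690524 36.6252787 ] 0.8650461783291721 0.8781360785388951 [-4.4  2.2  1.9]
```

View pics/w3.png

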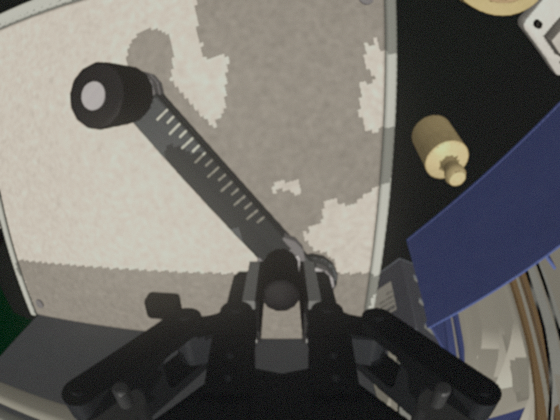

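The outer link is folded against its stop: the links coincide in the wrist view and contact was felt at about 6 N. Next I'll let go and push the hinge knob up from below, with the fingertips as a narrow cradle.

```bash
cat >> geo.py <<'E'
pl=loc(PV)
def push(q,D,n=36):
    t=np.array([-np.sin(q),np.cos(q)]);c=pl[:2]-150*np.array([np.cos(q),np.sin(q)])-D*t
    return wor(c[0],c[1],n)
E
python3 - <<'E'
from geo import *
from plant import ctrl,sensors,optics
import cv2
e=loc(sensors.read_state()['eef_pos'])
ctrl.gripper_to(45)
ctrl.move_l(wor(e[0],e[1],110),vel=150)
q=.865
ctrl.gripper_to(14,25)
ctrl.move_l(push(q,45,110),rot(q),vel=200)
print(ctrl.move_l(push(q,45,36),vel=100,threshold=10))
print('contact',ctrl.move_l(push(q,18,36),vel=40,threshold=3.))
s=sensors.read_state();f=s['force'];e=loc(s['eef_pos'])
t=np.array([-np.sin(q),np.cos(q)]);h=pl[:2]-150*np.array([np.cos(q),np.sin(q)])
print(s['t'],'D',(h-e[:2])@t,np.round([f@Y,f@U,f@N],1),s['grip_width'])
pp,d=optics.grab_frame('wrist');cv2.imwrite('pics/w4.png',pp[:,:,::-1])
E
```

```text
False
contact True
12.6917 D 25.87525231862038 [1.3 0.  0.5] 14.180194762465968
```

View pics/w4.png

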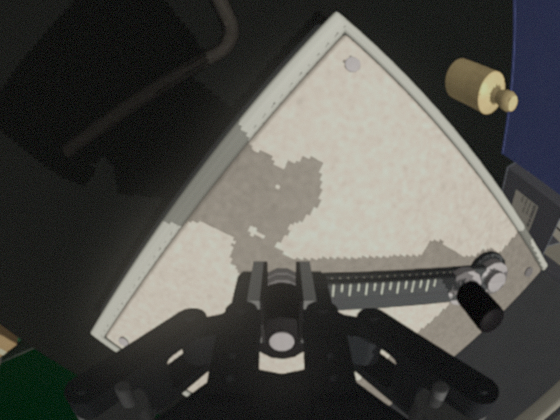

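The hinge knob (281,341) sits centred behind the fingertips and the links are still folded. I'll push along the arc.

```bash
python3 - <<'E'
from geo import *
from plant import ctrl,sensors,optics
import cv2
for q in np.linspace(.865,.08,10)[1:]:
    h=ctrl.move_l(push(q,25),rot(q),vel=80,threshold=20)
    s=sensors.read_state();f=s['force'];print(round(q,2),h,round(s['t'],2),np.round([f@Y,f@U,f@N],1),s['grip_width'].round(1))
    if h: break
pp,d=optics.grab_frame('wrist');cv2.imwrite('pics/w5.png',pp[:,:,::-1])
pp,d=optics.grab_frame('scene');cv2.imwrite('pics/c5.png',pp[:,:,::-1])
E
```

```text
Traceback (most recent call last):
AttributeError: 'float' object has no attribute 'round'
```

```bash
python3 - <<'E'
from geo import *
from plant import ctrl,sensors,optics
import cv2
for q in np.linspace(.865,.08,10)[1:]:
    h=ctrl.move_l(push(q,25),rot(q),vel=80,threshold=20)
    s=sensors.read_state();f=s['force'];print(round(q,2),h,round(s['t'],2),np.round([f@Y,f@U,f@N],1),round(s['grip_width'],1))
    if h: break
pp,d=optics.grab_frame('wrist');cv2.imwrite('pics/w5.png',pp[:,:,::-1])
pp,d=optics.grab_frame('scene');cv2.imwrite('pics/c5.png',pp[:,:,::-1])
E
```

```text
0.78 False 13.33 [ 0.4 -0.8 -1.7] 14.0
0.69 False 13.65 [ 1.7 -1.4 -1.1] 14.3
0.6 False 13.97 [ 0.7 -0.9 -2. ] 14.2
0.52 False 14.28 [ 0.5 -1.1 -1.2] 13.9
0.43 False 14.6 [ 1.3 -1.  -1.3] 14.2
0.34 False 14.92 [ 1.  -1.6 -1.3] 13.8
0.25 False 15.23 [ 1.5 -1.2 -1. ] 14.2
0.17 False 15.55 [-0.  -1.5 -1.2] 14.0
0.08 False 15.87 [ 0.8 -0.3 -1.6] 13.8
```

View pics/w5.png

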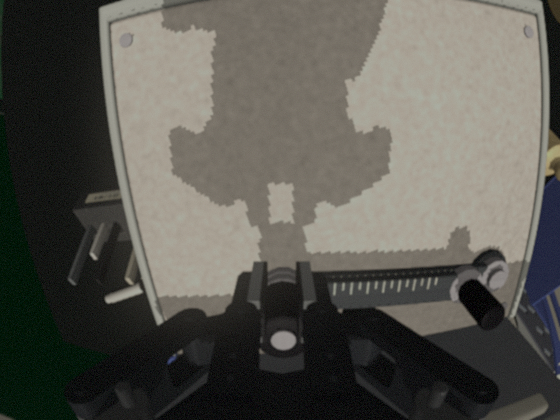

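View pics/c5.png

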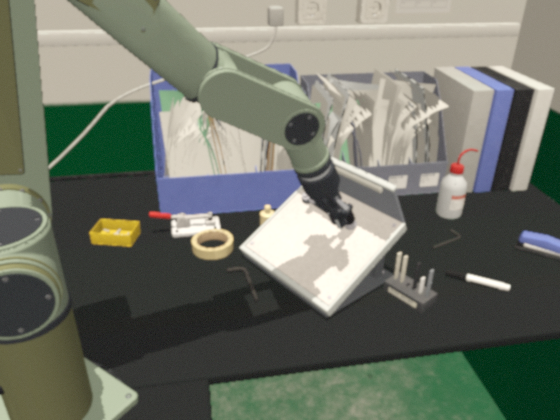

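The folded pair is almost home, with the knob still cradled at (283,341). Last comes the push to the stop.

```bash
python3 - <<'E'
from geo import *
from plant import ctrl,sensors,optics
import cv2
print(ctrl.move_l(push(0,25),rot(0),vel=50,threshold=10))
print('stop',ctrl.move_l(push(0,15),rot(0),vel=30,threshold=10))
s=sensors.read_state();f=s['force'];e=loc(s['eef_pos']);print(s['t'],'beyond',25-(pl[1]-e[1]),np.round([f@Y,f@U,f@N],1))
ctrl.hold(.3)
ctrl.move_l(wor(e[0],e[1]-30,36),vel=80)
ctrl.move_l(wor(e[0],e[1]-40,150),vel=200)
ctrl.move_l(wor(e[0]+0,e[1]-100,230),vel=200)
for n in('wrist','scene','side'):
    pp,d=optics.grab_frame(n);cv2.imwrite(f'pics/{n}6.png',pp[:,:,::-1])
print(sensors.read_state()['t'])
E
```

```text
False
stop True
16.6083 beyond -0.9782451418902269 [ 0.5 -0.7  0.9]
18.925
```

View pics/wrist6.png

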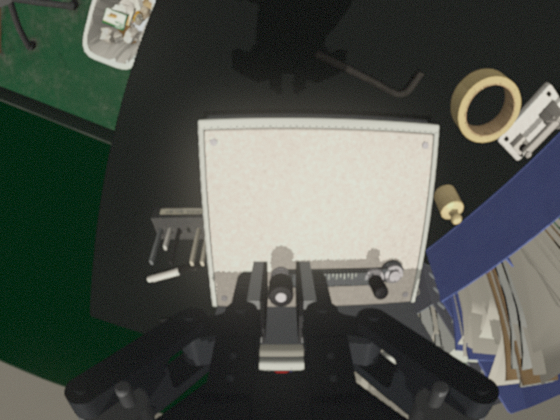

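View pics/scene6.png

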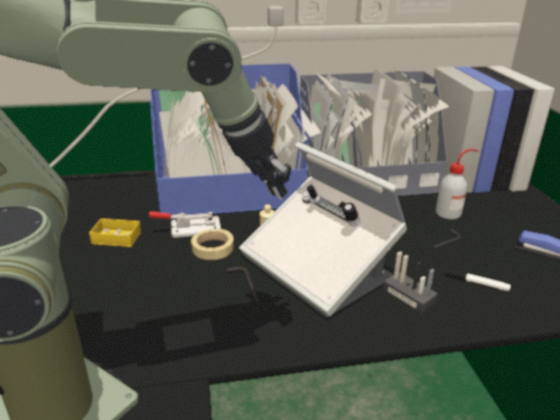

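View pics/side6.png

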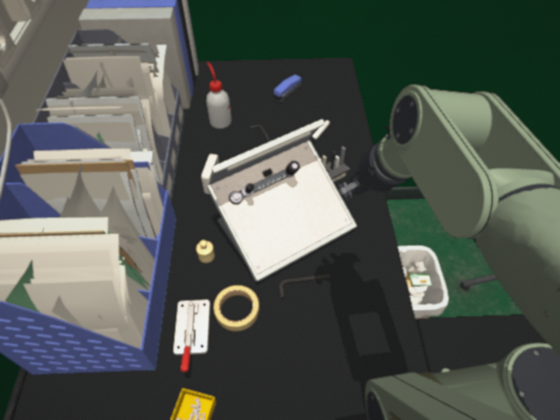

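Both links appear home. To check the angles I'll triangulate the knobs from enlarged views.

```bash
python3 - <<'E'
import cv2,numpy as np
a=cv2.imread('pics/scene6.png')[170:240,290:370];b=cv2.imread('pics/side6.png')[150:220,220:310]
f=lambda a:cv2.resize(a,None,fx=4.4,fy=4.4,interpolation=cv2.INTER_CUBIC)
A,B=f(a),f(b);cv2.imwrite('pics/z6.png',np.hstack([A,B]));print(A.shape,B.shape)
E
```

```text
(308, 352, 3) (308, 396, 3)
```

View pics/z6.png

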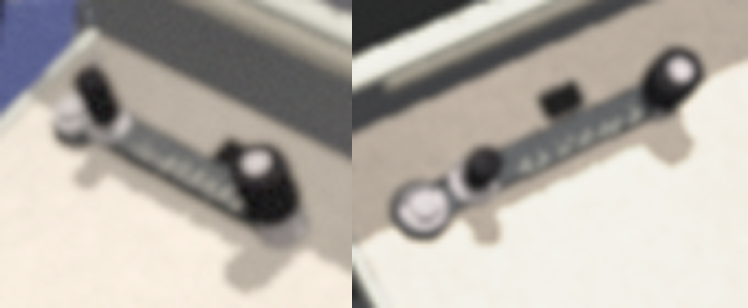

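```bash
python3 - <<'E'
from geo import *
import cv2
P={n:(lambda c:c['mtx']@np.c_[c['R'],c['t']])(optics.camera_params(n)) for n in('scene','side')}
F={}
for n,a,b in(('hk',(266,184),(320,80)),('tk',(97,95),(131,167))):
    x=(np.array(a)+.5)/4.4-.5+[290,170];y=(np.array(b)+.5)/4.4-.5+[220,150]
    X=cv2.triangulatePoints(P['scene'],P['side'],x[:,None],y[:,None])[:,0];F[n]=loc(X[:3]/X[3]);print(n,F[n])
h,k=F['hk'],F['tk'];q1=np.arctan2(pl[1]-h[1],pl[0]-h[0]);th=np.arctan2(k[1]-h[1],k[0]-h[0]);print('q1',q1,'q2',th-q1,np.hypot(*(pl-h)[:2]),np.hypot(*(k-h)[:2]))
E
```

```text
hk [-53.07993517 114.76686098  42.03099413]
tk [ 66.20906926 114.44652508  43.23171919]
q1 0.008109639756757337 q2 -0.010795009920906715 149.3253664695121 119.28943453826044
```

The angles come out at q1 ≈ 0.01 and q2 ≈ −0.01 rad, and the arm is clear. Handing in.

```bash
python3 - <<'E'
from plant import ctrl,sensors
s=sensors.read_state();print(s['t'],s['force']);ctrl.finish_job()
E
```

```text
18.925 [-0.67152121  0.01353209 -0.562144  ]
the job is handed in; nothing more can be done
```

The straightedge is folded and home under the hood, and I handed the job in at 18.9 s of the 54 s allowed; no verdict is reported.

**What I did:** I held the tool along the board's normal, gripped the tip knob and folded the outer link to its stop with the inner link at about 0.87 rad. I then let go and pushed the hinge knob up the arc with the fingertips until the stop was felt, and backed clear.

**Last checks:**
- **Joint angles:** triangulating the knobs from the scene and side views gave about 0.01 rad for the inner link and −0.01 rad for the outer.
- **Surroundings:** the weight, tape, hexagon key and specimen block look unmoved in the pictures. I did not measure their positions.
- **Contact:** the arm stands clear of the board, and the force on the tool is under 1 N.

**What disagreed:**
- **Board corners:** my first fit of the board to its corners was off by up to about 13 mm. I used the triangulated pivot and knobs instead, and those matched the stated link lengths to about 1 mm.
- **Home stop:** the force read near zero just after the stop was felt, so the triangulated angles are my evidence that the pair is home.
- **Script error:** one script crashed on a print after its first small push. I reran the push and it had no effect on the result.

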